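# Show the hole saw's teeth to the inspection camera

## Robot

A 7-joint arm with a two-finger parallel gripper is mounted at the origin on a cart in front of the work surface, level with it; the furniture and walls round the work are solid. World frame = base frame: x ahead of the robot, y to its left, z up, the work surface at z = 0. Lengths are in mm, angles in rad, forces in N, time in s.
With the tool pointing down it reaches from about 400 to 900 mm from the base axis. Payload 5.5 kg.
Tool frame: the origin (TCP) lies between the finger pads, 19 mm behind the fingertips; this is the grasp point; z points along the fingers, y is the line along which they close (so a half turn about z gives the same grasp; the last joint's range is limited). The gripper opens to 85 mm and grips with 20 to 120 N. Pads are 22 mm wide; open, the fingers measure 114 mm over their backs; the gripper's body (76 mm by 85 mm) begins 54 mm behind the grasp point. The pads swing forward as they close: fully open they stand 13 mm farther back than shut.
Start: joints at [-0.918, 0.501, -0.427, 1.55, 0.221, 1.138, -0.21], TCP at [246.966, 601.255, 250.01] pointing down, gripper open.
Joint ranges: [-2.88, 2.88], [-0.31, 2.03], [-1.54, 1.56], [0.2, 2.42], [-1.41, 4.55], [0.19, 2.02], [-2.57, 2.57]. Speed limits (rad/s): [2.57, 2.57, 3.14, 3.14, 3.14, 3.14, 3.14].

## Interface

Orientations are given as a 3x3 rotation matrix whose columns are the frame's x, y, z axes.
In Python, from cell import get_obs, optics, manip gives the robot as it stands.
- The arm moves only by the tool apply_moves, never from a script. Its argument "commands" is a list of rows, each a list of 7 numbers: the shift along the tool's x, y, z in units of 30 mm (1.0 is 30 mm), then the turn, a rotation vector about the tool's x, y, z in units of 5 degrees (1.0 is 5 degrees), then the opening in per cent of the stroke, from 0 (shut) to 100 (fully open). A call has 1 to 8 rows; each row is the pose to reach, as a shift and turn from the pose commanded when the call began, along the tool's axes at that moment; what a row does not reach only later rows make up. A row lasts 1/10 s, in which the tool goes at most 50 mm and 8.59 degrees, less where a joint would pass 70% of its speed; a pose out of reach is approached as far as the arm can. A call with a gripper value outside its range is refused whole. The fingers move at their own pace and stop on an object; "force" is the grip in N (left out, the last holds). Time passes only in rows, so rows that repeat a pose let the fingers close. It gives the time, the measured TCP pose, the force, the opening and the grip force at its end, in the units of the state.
- get_obs(): the state, without advancing time (a new reading comes with each control period).
- optics.grab_frame(name): name is "scene" or "top" or "wrist"; returns a dict with "image" (384x512x3 uint8, red, green, blue), "depth" (384x512 float32, mm along the optical axis (not along the pixel's ray), 0 where there is no reading), "fx", "fy", "cx", "cy" (pixels), "rvec" (rotation vector, rad) and "tvec" (3), from world to camera coordinates, as OpenCV has them. Camera axes: x right, y down, z forward; pixel columns grow to the right and rows downward; lengths in mm; the calibration is good to about 2 mm. A picture is of the moment at which its call begins.
- manip.finish_job(): hands the job in; it is judged then, once.
Trained networks look in a picture, given as the dict that the camera call returned (one of the last four; its "shot" number tells which), for a name from the list of things; names that differ only in an ending like _2 or _b are one class to them, and where a whole thing is asked for, a point or a joint stands for the part that bears it (a point fixed in the world has none). Each returns a list of dicts, best first, with "conf" (0 to 1); they miss things now and then, are a little off and sometimes report something else, mostly with a low value. They report only what shows in the picture. A call takes as long as a camera call.
- optics.spot_in(picture, thing): "box" ([left, top, width, height] in pixels, round what is visible of it).
- optics.cut_out(picture, thing): "region" (384x512 bool, what is visible of it) and "box" ([left, top, width, height] in pixels, round what is visible of it).
- optics.mark_of(picture, thing): "xy" ([column, row] in pixels: a listed point, or the origin of a listed thing).
The state is a dict: "t": time; "joint_pos": joint angles; "joint_velocities": joint speeds; "tau": joint torques, N m; "eef_pos": TCP position; "tcp_rot": TCP orientation; "ft_force": force on the tool from outside, world axes, zero at the start; "torque": the same for the moment, N m; "gripper_width": opening from 0.0 (shut) to 1.0 (fully open); "grip_force": force on a finger pad.
Only numpy, scipy, OpenCV 4.12 (cv2) and the standard library are available. Lean on these libraries where they do the work, as an engineer would, in place of code of your own. Each camera call takes 0.05 s, during which the arm holds its last target. There are 200 camera calls.

## Task

Clear the view of the inspection camera: take the yellow oil bottle that stands in front of it and set it down upright, without dropping it, in the round steel drip tray, and let go of it. Then pick the hole saw off the plywood offcut and hold it still in the air with its toothed end facing the camera square on, the middle of the toothed rim straight in front of the lens and 10 cm from it; the program finishes while holding it there. Leave the pliers, pencil, tape measure, battery pack and hex keys where they lie.

Things in the scene. Friction and masses are not known exactly. Their poses are not given: they have to be found in the camera images.
- oil_bottle: closed yellow squeeze bottle with white band and red spout, upright, 100 to 120 mm in front of the camera stand's origin; loose, 0.15 kg, 130 mm high: body 46 mm in diameter up to 84 mm, narrowing to a 22 mm neck at 104 mm, 26 mm cap, thin spout. Grip the body from above, fingertips 60 mm above its foot, fingers left and right as the camera sees it. Origin: centre of the underside, z up
- drip_tray: round shallow steel dish, fixed to the bench, 120 mm across, inside 110 mm across, rim 8 mm high, floor 3 mm above the bench. Origin: centre of the underside, on the bench
- hole_saw: black hole saw standing teeth down on the ply; loose, 0.16 kg, 82 mm high: cup 48 mm in diameter, 42 mm high, then a steel shank, in effect a square bar 12 mm wide, from 42 to 82 mm. Grip the shank from above along the hole saw's x or y (square to its flats), TCP about 68 mm above the teeth. Origin: centre of the toothed rim; z from the teeth along the axis to the shank
- shank_tip (a point): free end of the hole saw's shank, 82 mm from its toothed rim along its axis
- ply: plywood offcut lying flat, 85 x 130 mm and 18 mm thick, loose; the hole saw stands on it. Origin: centre of its underside
- camera_stand: small inspection camera on a heavy dark base plate 92 x 84 mm, fixed to the bench; grey camera head between two aluminium cheeks 72 mm over all (86 mm over the black pivot knobs), 112 mm high in all. Origin: centre of the cheeks on the bench; its -x points the way the lens looks, seen from above, z up
- lens (a point): centre of the lens glass, in the middle of the white ring light, about 95 mm above the bench. z axis: the line of sight, out of the lens, 40 degrees from vertical, rising towards the camera stand's -x side, roughly towards the robot
- focus (a point): the point straight in front of the lens, 100 mm from it along the line of sight, where the middle of the toothed rim belongs, about 171 mm above the bench. Same axes as the lens: z points away from the camera, y is level
- pliers: red-handled pliers, 54 x 171 x 13 mm, lying on the bench; loose, leave alone. Origin: centre of the underside, length along y
- carpenter_pencil: flat red carpenter pencil, 15 x 171 x 9 mm, lying on the bench; loose, leave alone. Origin: underside near the middle, length along y
- tape_measure: yellow and black tape measure, 43 x 100 x 87 mm, standing on the bench; loose, leave alone. Origin: 19 mm below the middle of its underside
- battery_pack: black and green slide battery pack, 72 x 112 x 52 mm, lying on the bench; loose, leave alone. Origin: centre of the underside
- hex_keys: green folding hex-key set, 39 x 96 x 30 mm, lying on the bench; loose, leave alone. Origin: centre of the underside

How it is judged (in metres and radians):
On the way, in this order (a step that is already met when the one before it is completed fails the run):
1. the oil bottle stands upright in the drip tray and is let go (horizontal distance between oil_bottle and drip_tray below 0.034 m and angle between oil_bottle's own z axis and vertical below 0.1 rad and height (world z) of oil_bottle below 0.01 m and contact force between oil_bottle and the fingers below 0.1 N), for 0.2 s.
2. the hole saw is held in the air, clear of the plywood (height (world z) of hole_saw above 0.06 m and contact force between hole_saw and the fingers above 1 N), for 0.2 s.
At the end, for the whole second after the job is handed in: Toothed rim centre within 20 mm of the point 100 mm in front of the lens, axis within 0.2 rad of the line of sight, teeth to the lens, held still by the fingers, not touching the camera; bottle let go, upright (0.1 rad) in the tray, within 34 mm of its centre (all of step 1 and distance between hole_saw and focus below 0.02 m and angle between the z axis of hole_saw and the z axis of focus, either way round below 0.2 rad and z of shank_tip in the frame of focus above 0.05 m and contact force between hole_saw and the fingers above 1 N and contact force between hole_saw and camera_stand below 0.1 N and linear speed of hole_saw below 0.02 m/s); the arm keeps its last pose, push and grip.
It fails at once if the oil bottle is tipped over (more than 0.6 rad) (angle between oil_bottle's own z axis and vertical above 0.6 rad).
It fails at once if the oil bottle is dropped (let go with its foot more than 20 mm above the bench) (height (world z) of oil_bottle above 0.02 m and contact force between oil_bottle and the fingers below 0.01 N).
It fails at once if the pliers, pencil, tape measure, battery pack or hex keys are displaced by more than 30 mm (distance of any of pliers, carpenter_pencil, tape_measure, battery_pack, hex_keys from where it was at the start of the episode above 0.03 m).
It also fails if it takes over 48 s, if anything falls off the work surface, if the arm or the gripper's body presses on something with over 40 N, if the wrist force passes 120 N, or if a joint passes its speed limit or range.

## Working session

There is one attempt and no reset: what is moved stays moved. The work goes in short steps, Python scripts to look and compute and a tool call to move; the robot and the scene stay as the last step left them, time stands still between calls to the robot, and variables do not carry over. Pictures are saved under pics/ and viewed, at most 10 in all, crops included, and the job is handed in when it is done.

Besides the shell and the picture viewer there is one more tool, called after "Request:" as name([rows], argument=value, ...), one row to a line, values as JSON. apply_moves: Moves the arm, as the interface text tells. Its arguments: {"type":"object","properties":{"commands":{"type":"array","items":{"type":"array","items":{"type":"number"}}},"force":{"type":"number"}},"required":["commands"]}

```bash
ls; mkdir -p pics
cat > h.py <<'E'
import numpy as np, cv2
from cell import get_obs, optics, manip
def cam(f):
    K=np.array([[f['fx'],0,f['cx']],[0,f['fy'],f['cy']],[0,0,1.]]); R=cv2.Rodrigues(np.array(f['rvec'],float))[0]; return K,R,np.array(f['tvec'],float).ravel()
def cloud(f,mask):
    K,R,t=cam(f); v,u=np.nonzero(mask&(f['depth']>0)); d=f['depth'][v,u]
    P=np.stack([(u-f['cx'])/f['fx']*d,(v-f['cy'])/f['fy']*d,d],1); return (P-t)@R
def tri(fs,px):
    A=[];b=[]
    for f,p in zip(fs,px):
        K,R,t=cam(f); d=R.T@np.append((p[0]-f['cx'])/f['fx'],0).__class__([ (p[0]-f['cx'])/f['fx'],(p[1]-f['cy'])/f['fy'],1]) if 0 else R.T@np.array([(p[0]-f['cx'])/f['fx'],(p[1]-f['cy'])/f['fy'],1])
        d/=np.linalg.norm(d); M=np.eye(3)-np.outer(d,d); A.append(M); b.append(M@(-R.T@t))
    return np.linalg.solve(sum(A),sum(b))
def onz(f,p,z):
    K,R,t=cam(f); d=R.T@np.array([(p[0]-f['cx'])/f['fx'],(p[1]-f['cy'])/f['fy'],1]); c=-R.T@t; return c+d*(z-c[2])/d[2]
E
sed -i 's/d=R.T@np.append.* if 0 else /d=/' h.py
cat > a.py <<'E'
from h import *
np.set_printoptions(precision=1,suppress=True)
S=optics.grab_frame("scene");T=optics.grab_frame("top")
for n,f in(("scene",S),("top",T)): 
    cv2.imwrite(f"pics/{n}0.png",f['image'][...,::-1]); K,R,t=cam(f); print(n,-R.T@t,R[2])
for th in "oil_bottle drip_tray hole_saw shank_tip ply camera_stand lens tape_measure battery_pack pliers hex_keys carpenter_pencil".split():
    px=[]
    for f in(S,T):
        m=optics.mark_of(f,th); px.append(m[0]['xy'] if m else None); print(th,m[0] if m else None)
        if th!='lens' and th!='shank_tip':
            c=optics.cut_out(f,th)
            if c:
                P=cloud(f,c[0]['region']); print('   ',c[0]['conf'],c[0]['box'],np.percentile(P,[3,50,97],axis=0).round().tolist())
    if all(p is not None for p in px): print('  TRI',tri((S,T),px))
E
python3 a.py; python3 -c "
import cv2,numpy as np
a=cv2.imread('pics/scene0.png');b=cv2.imread('pics/top0.png');cv2.imwrite('pics/both.png',cv2.resize(np.vstack([a,b]),(400,600)) if 0 else np.hstack([cv2.resize(a,(400,300)),cv2.resize(b,(400,300))]))"
```

```text
pics
scene [  46.  -539.4 1045.1] [ 0.4  0.4 -0.8]
top [ 385.4  -12.8 1312.6] [ 0.1  0.  -1. ]
oil_bottle {'xy': [256.1, 203.0], 'conf': 0.73}
    0.75 [246.6, 174.2, 11.9, 34.3] [[530.0, 2.0, 8.0], [542.0, 14.0, 74.0], [564.0, 36.0, 122.0]]
oil_bottle {'xy': [204.0, 158.0], 'conf': 0.73}
  TRI [ 742.4  244.5 -416.1]
drip_tray None
    0.97 [299.1, 248.8, 43.9, 42.1] [[472.0, -293.0, -2.0], [524.0, -243.0, 3.0], [577.0, -191.0, 8.0]]
drip_tray {'xy': [330.4, 191.7], 'conf': 0.78}
    0.61 [311.4, 172.6, 39.8, 34.2] [[472.0, -293.0, -2.0], [524.0, -243.0, 3.0], [575.0, -191.0, 9.0]]
hole_saw {'xy': [180.6, 160.5], 'conf': 0.81}
    0.53 [170.1, 142.5, 19.9, 22.6] [[462.0, 259.0, 22.0], [480.0, 272.0, 57.0], [504.0, 295.0, 93.0]]
hole_saw {'xy': [176.9, 208.8], 'conf': 0.54}
    0.46 [165.2, 200.8, 15.3, 15.9] [[462.0, 262.0, 25.0], [481.0, 280.0, 60.0], [504.0, 305.0, 100.0]]
  TRI [477.7 272.6  30.1]
shank_tip {'xy': [176.2, 138.7], 'conf': 0.66}
shank_tip {'xy': [166.7, 203.0], 'conf': 0.55}
  TRI [490.1 289.5 102.3]
ply {'xy': [182.8, 169.7], 'conf': 0.62}
    0.59 [160.8, 154.4, 4
[... 1581 characters left out ...]
.0, 67.0, 16.0]]
  TRI [393.4   3.9  -8.8]
hex_keys {'xy': [244.1, 152.5], 'conf': 0.82}
    0.57 [228.9, 135.9, 30.4, 29.1] [[631.0, 137.0, 4.0], [646.0, 178.0, 23.0], [666.0, 226.0, 31.0]]
hex_keys {'xy': [204.2, 158.4], 'conf': 0.68}
    0.87 [189.5, 150.6, 28.0, 12.9] [[631.0, 144.0, -2.0], [650.0, 189.0, 23.0], [676.0, 229.0, 32.0]]
  TRI [650.8 183.9   3.6]
carpenter_pencil {'xy': [185.5, 207.8], 'conf': 0.5}
    0.75 [176.3, 186.8, 23.5, 44.4] [[363.0, 69.0, -3.0], [388.0, 140.0, 7.0], [411.0, 206.0, 11.0]]
carpenter_pencil {'xy': [219.4, 236.8], 'conf': 0.52}
    0.74 [202.0, 230.2, 37.3, 12.5] [[363.0, 74.0, -1.0], [384.0, 124.0, 8.0], [406.0, 198.0, 13.0]]
  TRI [384.  133.   19.9]
```

```bash
python3 -c "
import cv2,numpy as np
a=cv2.imread('pics/scene0.png')[110:310,140:400];b=cv2.imread('pics/top0.png')[110:270,140:400]
a=cv2.resize(a,None,fx=2.2,fy=1.9);
cv2.imwrite('pics/s.png',cv2.resize(cv2.imread('pics/scene0.png')[110:310,140:400],(780,600)));cv2.imwrite('pics/t.png',cv2.resize(b,(780,480)))"
```

```text
(no output)
```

View pics/s.png

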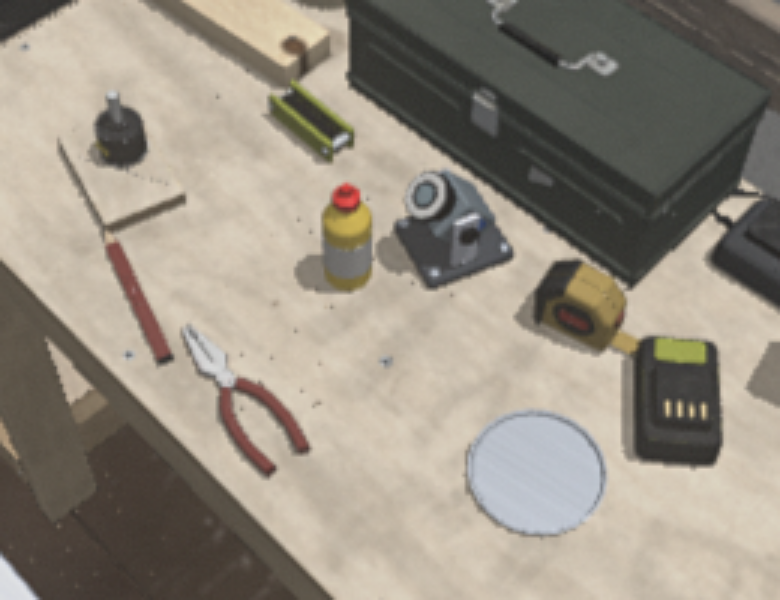

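View pics/t.png

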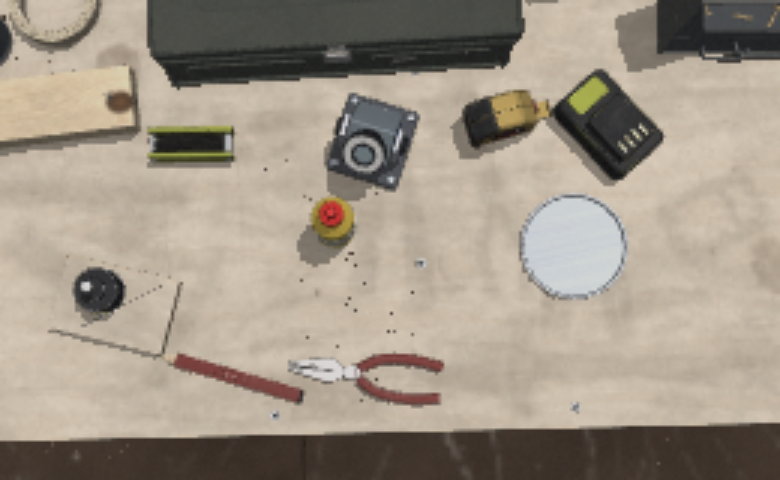

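The scene view shows the bottle at crop (347,240), the lens at (427,192), the tray at (536,472), the saw at (120,130) and its shank tip at (113,98). The top view shows the bottle at (332,220), the lens at (363,154) and the base plate turned about 15°. The bottle and lens marks in the top view were false hits, so I'll use colour and my own pixel readings for those.

```bash
cat > b.py <<'E'
from h import *
np.set_printoptions(precision=3,suppress=True)
o=get_obs(); print(o['eef_pos'],o['tcp_rot'],o['gripper_width'],o['t'])
S=optics.grab_frame("scene");T=optics.grab_frame("top")
def px(c,o=(140,110)): return (c[0]/3+o[0]-.3,c[1]/3+o[1]-.3)
print('lens',tri((S,T),[px((427,192)),px((363,154))]))
reds=[]
for f in(S,T):
    h=cv2.cvtColor(f['image'],cv2.COLOR_RGB2HSV)
    red=((h[...,0]<6)|(h[...,0]>174))&(h[...,1]>190)&(h[...,2]>150)
    yel=(h[...,0]>18)&(h[...,0]<30)&(h[...,1]>150)
    w=np.zeros(red.shape,bool); 
    w[170:215,240:270]=1
    red&=w; yel&=w
    v,u=np.nonzero(red);reds.append((u.mean(),v.mean())); P=cloud(f,red);print('red',len(u),reds[-1],np.median(P,0),P.max(0));
    P=cloud(f,yel);print('yel',len(P),P.min(0),np.median(P,0),P.max(0))
print('redtri',tri((S,T),reds))
# bottle body circle fit from both depth clouds
P=np.vstack([cloud(f,np.ones((384,512),bool)) for f in(S,T)])
Q=P[(P[:,2]>12)&(P[:,2]<80)&(abs(P[:,0]-548)<35)&(abs(P[:,1]-18)<40)]
from scipy.optimize import least_squares
r=least_squares(lambda c:np.hypot(Q[:,0]-c[0],Q[:,1]-c[1])-23,[550,20],loss='soft_l1');print('body',len(Q),r.x)
# tray circle: saved from cloud medians; stand plate rect
L=P[(P[:,2]>6)&(P[:,2]<40)&(P[:,0]>570)&(P[:,0]<700)&(P[:,1]>-90)&(P[:,1]<50)]
L=L[L[:,0]<688]
print('plate',cv2.minAreaRect(L[:,:2].astype(np.float32)))
L=P[(P[:,2]>45)&(P[:,2]<125)&(P[:,0]>585)&(P[:,0]<695)&(P[:,1]>-90)&(P[:,1]<50)]
print('head',len(L),cv2.minAreaRect(L[:,:2].astype(np.float32)),L.min(0),L.max(0))
L=P[(P[:,2]>80)&(P[:,2]<110)&(abs(P[:,0]-480)<35)&(abs(P[:,1]-280)<40)];print('shank',len(L),np.median(L,0),L.max(0))
L=P[(P[:,2]>20)&(P[:,2]<62)&(abs(P[:,0]-480)<40)&(abs(P[:,1]-280)<40)]
r=least_squares(lambda c:np.hypot(L[:,0]-c[0],L[:,1]-c[1])-24,[480,280],loss='soft_l1');print('cup',len(L),r.x)
E
python3 b.py
```

```text
[246.981 601.236 250.011] [[-0.925  0.38  -0.   ]
 [ 0.38   0.925  0.   ]
 [ 0.     0.    -1.   ]] 1.002622368940454 2.3
lens [618.59   -9.793  97.055]b.py:15: RuntimeWarning: Mean of empty slice.
  v,u=np.nonzero(red);reds.append((u.mean(),v.mean())); P=cloud(f,red);print('red',len(u),reds[-1],np.median(P,0),P.max(0));
  ret = ret.dtype.type(ret / rcount)
  return _methods._mean(a, axis=axis, dtype=dtype,
  ret = um.true_divide(
Traceback (most recent call last):
  File "b.py", line 15, in <module>
    v,u=np.nonzero(red);reds.append((u.mean(),v.mean())); P=cloud(f,red);print('red',len(u),reds[-1],np.median(P,0),P.max(0));
                                                                                                                    ~~~~~^^^
ValueError: zero-size array to reduction operation maximum which has no identity
```

```bash
sed -i 's/>190)&(h\[...,2\]>150/>150)\&(h[...,2]>120/; s/w\[170:215/w[165:215/' b.py; python3 b.py | tail -n +5
```

```text
red 46 (np.float64(255.2608695652174), np.float64(175.43478260869566)) [549.859  20.797 119.468] [563.733  30.846 131.317]
yel 2 [563.487   8.472  88.431] [564.078   9.087  89.532] [564.669   9.702  90.633]
red 44 (np.float64(250.02272727272728), np.float64(180.75)) [551.244  25.697 119.492] [563.474  35.544 131.465]
yel 85 [529.531   4.837  79.659] [543.672  23.294  92.596] [571.101  46.004 101.576]
redtri [553.403  25.451 114.005]
body 278 [552.739  25.266]
plate ((644.741455078125, -18.145545959472656), (115.79036712646484, 94.53779602050781), 77.98348999023438)
head 931 ((643.9075927734375, -17.59728240966797), (75.7494125366211, 84.9443359375), 38.95927429199219) [600.261 -60.761  45.483] [682.824  22.594 108.539]
shank 45 [484.527 282.371  95.82 ] [490.934 292.025 102.421]
cup 481 [484.832 284.847]
```

Request:
apply_moves([
  [-10,-8.3,0,0,0,0,100],
  [-10,-8.3,0,0,0,0,100],
  [-10,-8.3,0,0,0,0,100],
  [-10,-8.3,0,0,0,0,100],
  [-10,-8.3,0,0,0,0,100],
  [-10,-8.3,0,0,0,0,100],
  [-10,-8.3,0,0,0,0,100],
  [-10,-8.3,0,0,0,0,100],
])

```text
t: 3.3
eef_pos: [431.2, 253.8, 250.3]
tcp_rot: [[-0.924, 0.382, 0.001], [0.382, 0.924, -0.0], [-0.001, 0.0, -1.0]]
ft_force: [0.9, -0.2, 0.2]
gripper_width: 1.007
grip_force: 0.0
```

```bash
cat > w.py <<'E'
from h import *
import sys
np.set_printoptions(precision=1,suppress=True)
W=optics.grab_frame("wrist"); cv2.imwrite(f"pics/{sys.argv[1]}.png",W['image'][...,::-1]); np.save(sys.argv[1]+'.npy',W,allow_pickle=True)
K,R,t=cam(W);print(-R.T@t,R[0],R[2])
for th in sys.argv[2:]:
    m=optics.mark_of(W,th); c=optics.cut_out(W,th); print(th,m[0] if m else None,c and (c[0]['conf'],c[0]['box']))
E
python3 w.py w1 hole_saw shank_tip oil_bottle lens
```

```text
[363.7 280.7 372.9] [0.4 0.9 0. ] [ 0.3 -0.1 -1. ]
hole_saw {'xy': [291.7, 201.2], 'conf': 0.82} (0.56, [275.3, 182.9, 39.4, 44.1])
shank_tip {'xy': [300.7, 223.4], 'conf': 0.79} (0.96, [274.6, 181.5, 41.8, 45.8])
oil_bottle {'xy': [267.1, 306.2], 'conf': 0.53} (0.52, [105.4, 355.0, 7.9, 15.5])
lens None (0.57, [112.2, 377.7, 8.7, 5.7])
```

View pics/w1.png

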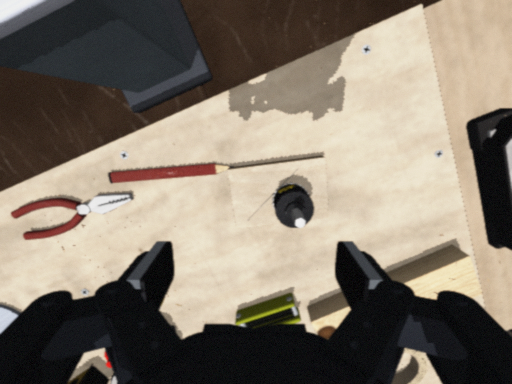

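Request:
apply_moves([
  [-4,-8,0,0,0,0,100],
  [-4,-8,0,0,0,0,100],
  [-4,-8,0,0,0,0,100],
  [-4,-8,0,0,0,0,100],
  [-4,-8,0,0,0,0,100],
  [-4,-8,0,0,0,0,100],
  [-4,-8,0,0,0,0,100],
  [-4,-8,0,0,0,0,100],
])

```text
t: 4.55
eef_pos: [449.7, -9.4, 250.0]
tcp_rot: [[-0.925, 0.379, -0.0], [0.379, 0.925, 0.001], [0.0, 0.001, -1.0]]
ft_force: [-0.3, 0.5, 0.5]
gripper_width: 1.002
grip_force: 0.0
```

```bash
python3 w.py w2 camera_stand lens oil_bottle
```

```text
[382.2  17.1 372.6] [0.4 0.9 0. ] [ 0.3 -0.1 -1. ]
camera_stand {'xy': [300.5, 286.6], 'conf': 0.61} (0.64, [271.8, 266.1, 60.6, 65.9])
lens {'xy': [307.1, 311.0], 'conf': 0.84} (0.83, [284.5, 290.7, 44.2, 42.2])
oil_bottle {'xy': [426.3, 242.3], 'conf': 0.58} (0.89, [289.0, 211.0, 47.7, 67.3])
```

View pics/w2.png

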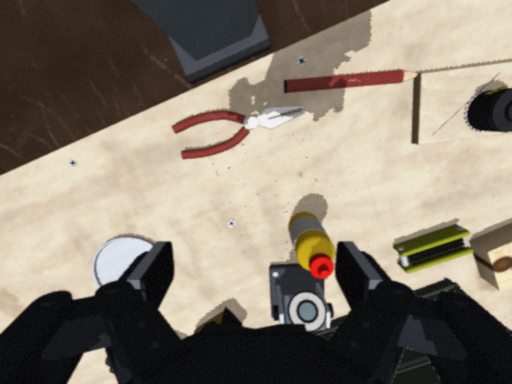

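The wrist picture shows the bottle's cap at (320,266), the lens at (308,311) and the stand's front plate edge at row 265, nearly level. That puts the stand yaw close to the tool's. Next I'll fit the ring plane.

```bash
cat > c.py <<'E'
from h import *
np.set_printoptions(precision=3,suppress=True)
W=np.load('w2.npy',allow_pickle=True).item(); W1=np.load('w1.npy',allow_pickle=True).item(); print(W['fx'],cam(W)[1])
I=W['image'].astype(int)
m=np.zeros((384,512),bool); m[285:335,280:335]=1
ring=m&(I.min(2)>165)
n,lab,st,ce=cv2.connectedComponentsWithStats(ring.astype(np.uint8));k=1+st[1:,4].argmax();ring=lab==k;print(st[k],ce[k])
c=np.vstack(cv2.findContours(ring.astype(np.uint8),cv2.RETR_EXTERNAL,cv2.CHAIN_APPROX_NONE)[0]);print('ell',cv2.fitEllipse(cv2.convexHull(c)))
P=cloud(W,cv2.erode(ring.astype(np.uint8),np.ones((2,2)))>0);c0=np.median(P,0)
for _ in range(4):
    c0=P.mean(0);U,s,V=np.linalg.svd(P-c0);P=P[abs((P-c0)@V[2])<3]
nrm=V[2]*np.sign(V[2][2]);print('ring',len(P),c0,s,nrm,'tilt',np.degrees(np.arccos(nrm[2])),'yaw',np.degrees(np.arctan2(nrm[1],-nrm[0])))
for u,v in((271,265),(300,264)): print(onz(W,(u,v),9))
# saw in w1
m=np.zeros((384,512),bool); m[175:235,265:325]=1
P=cloud(W1,m);t=P[P[:,2]>85];print('shanktop',len(t),np.median(t,0),t.max(0))
t=P[(P[:,2]>56)&(P[:,2]<64)];print('cuptop',len(t),cv2.minEnclosingCircle(t[:,:2].astype(np.float32)))
t=P[(P[:,2]>97)];print(cv2.minAreaRect(t[:,:2].astype(np.float32)))
m[:]=0;m[150:232,225:330]=1;P=cloud(W1,m);t=P[(P[:,2]>13)&(P[:,2]<24)];print('ply',np.median(t[:,2]),cv2.minAreaRect(t[:,:2].astype(np.float32)))
cv2.imwrite('pics/saw.png',cv2.resize(W1['image'][160:240,255:345,::-1],(540,480),interpolation=cv2.INTER_CUBIC))
m[:]=0;m[200:290,285:340]=1
Q=cloud(W,m);Q=Q[(Q[:,2]>12)&(Q[:,2]<80)]
from scipy.optimize import least_squares
r=least_squares(lambda c:np.hypot(Q[:,0]-c[0],Q[:,1]-c[1])-23,[550,20],loss='soft_l1');print('body',len(Q),r.x)
E
python3 c.py
```

```text
273.8236268020239 [[ 0.379  0.925  0.001]
 [ 0.888 -0.364  0.282]
 [ 0.262 -0.106 -0.959]]
[290 293  35  37 496] [307.492 309.883]
ell ((306.95501708984375, 311.0781555175781), (33.59489440917969, 37.49163055419922), 154.63856506347656)
ring 380 [618.202  -8.33   92.303] [257.983 224.267  15.787] [-0.606  0.214  0.766] tilt 40.0117982012855 yaw 19.475084995074493
[591.253 -40.871   9.   ]
[606.15   -0.162   9.   ]
shanktop 135 [483.595 283.962  98.068] [490.784 289.81  100.085]
cuptop 755 ((485.44281005859375, 284.23590087890625), 23.519926071166992)
((485.26446533203125, 284.2333068847656), (11.092143058776855, 10.956225395202637), 19.48539924621582)
ply 16.848064200905874 ((471.8201904296875, 272.7624206542969), (129.8745574951172, 85.39076232910156), 74.8975601196289)
body 1441 [565.808  13.955]
```

View pics/saw.png

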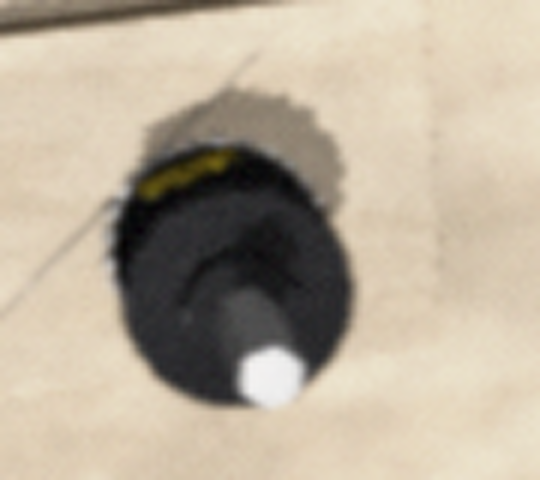

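Request:
apply_moves([
  [-2.74,2.37,0.5,0,0,0,100],
  [-2.74,2.37,0.5,0,0,0,100],
  [-2.74,2.37,0.5,0,0,0,100],
  [-2.74,2.37,1,0,0,0,100],
  [-2.74,2.37,1,0,0,0,100],
])

```text
t: 5.4
eef_pos: [551.1, 24.2, 217.8]
tcp_rot: [[-0.925, 0.379, -0.005], [0.379, 0.925, -0.0], [0.004, -0.002, -1.0]]
ft_force: [-1.1, -0.4, -0.1]
gripper_width: 1.0
grip_force: 0.0
```

```bash
python3 w.py w3 oil_bottle
python3 - <<'E'
from h import *
np.set_printoptions(precision=1,suppress=True)
print(get_obs()['eef_pos'])
W=np.load('w3.npy',allow_pickle=True).item()
h=cv2.cvtColor(W['image'],cv2.COLOR_RGB2HSV)
red=((h[...,0]<6)|(h[...,0]>174))&(h[...,1]>150)&(h[...,2]>120)
n,lab,st,ce=cv2.connectedComponentsWithStats(red.astype(np.uint8))
for k in range(1,n):
    if st[k,4]>60: P=cloud(W,lab==k); print(st[k],np.percentile(P,[2,50,98],axis=0))
P=cloud(W,np.ones((384,512),bool));Q=P[(P[:,2]>12)&(P[:,2]<80)&(abs(P[:,0]-550)<30)&(abs(P[:,1]-24)<30)]
from scipy.optimize import least_squares
r=least_squares(lambda c:np.hypot(Q[:,0]-c[0],Q[:,1]-c[1])-23,[550,20],loss='soft_l1');print('body',len(Q),r.x)
E
```

```text
[484.2  50.8 340.8] [ 0.4  0.9 -0. ] [ 0.3 -0.1 -1. ]
oil_bottle {'xy': [256.7, 173.7], 'conf': 0.64} (0.67, [235.6, 157.4, 45.9, 63.9])
[552.3  23.7 220.4]
[228   0  37  10 248] [[366.8  68.8   4.8]
 [374.7  85.4   6.7]
 [382.3 102.9   8.6]]
[142  34  36  13 224] [[362.2 -27.8   9.9]
 [371.5 -12.5  11.4]
 [382.8   2.3  13. ]]
[ 96  37  47  22 337] [[355.9 -83.3   9.5]
 [360.5 -59.1  11.4]
 [365.8 -33.1  13. ]]
[108  55  76  37 582] [[392.5 -87.8   9.9]
 [401.1 -45.1  11.4]
 [407.2  -1.1  13. ]]
[243 191  28  28 597] [[541.   14.1 115.9]
 [550.8  25.5 118.5]
 [563.8  36.1 129.4]]
body 385 [552.8  25.1]
```

Request:
apply_moves([
  [0,0.04,1.5,0,0,0,100],
  [0,0.04,2.5,0,0,0,100],
  [0,0.04,3.5,0,0,0,100],
  [0,0.04,4.2,0,0,0,100],
  [0,0.04,4.65,0,0,0,100],
  [0,0.04,4.65,0,0,0,100],
  [0,0.04,4.65,0,0,0,40],
  [0,0.04,4.65,0,0,0,40],
], force=35)

```text
t: 6.35
eef_pos: [554.4, 25.0, 82.0]
tcp_rot: [[-0.925, 0.38, 0.003], [0.38, 0.925, 0.0], [-0.002, 0.001, -1.0]]
ft_force: [0.6, -0.2, 0.8]
gripper_width: 0.692
grip_force: 0.0
```

Request:
apply_moves([
  [0,0,0,0,0,0,20],
  [0,0,0,0,0,0,20],
  [0,0,0,0,0,0,20],
  [0,0,0,0,0,0,20],
  [0,0,0,0,0,0,20],
], force=35)

```text
t: 6.85
eef_pos: [554.3, 24.9, 82.2]
tcp_rot: [[-0.925, 0.38, 0.003], [0.38, 0.925, 0.0], [-0.002, 0.001, -1.0]]
ft_force: [-0.9, 0.2, 5.4]
gripper_width: 0.528
grip_force: 35.4
```

Request:
apply_moves([
  [0,0,-0.5,0,0,0,20],
  [0,0,-1.5,0,0,0,20],
  [0,0,-2,0,0,0,20],
  [-0.5,-1.2,-2,0,0,0,20],
  [-0.9,-2.5,-2,0,0,0,20],
  [-1.2,-3.9,-2,0,0,0,20],
  [-1.6,-5.3,-2,0,0,0,20],
  [-2.0,-6.7,-2,0,0,0,20],
])

```text
t: 7.65
eef_pos: [532.1, -185.3, 141.9]
tcp_rot: [[-0.925, 0.38, 0.001], [0.38, 0.925, -0.0], [-0.001, 0.0, -1.0]]
ft_force: [1.1, -0.4, -2.7]
gripper_width: 0.523
grip_force: 36.5
```

Request:
apply_moves([
  [-0.3,-1.2,0,0,0,0,20],
  [-0.45,-1.9,0,0,0,0,20],
  [-0.45,-1.9,0,0,0,0,20],
  [-0.45,-1.9,0,0,0,0,20],
])

```text
t: 8.05
eef_pos: [523.1, -242.0, 141.4]
tcp_rot: [[-0.924, 0.381, 0.001], [0.381, 0.924, 0.0], [-0.001, 0.0, -1.0]]
ft_force: [-0.1, 1.0, -1.7]
gripper_width: 0.523
grip_force: 36.5
```

```bash
cat > s.py <<'E'
from h import *
import sys
np.set_printoptions(precision=1,suppress=True)
o=get_obs();print(o['eef_pos'],o['grip_force'],o['t'])
a=[]
F=[optics.grab_frame(n) for n in("scene","top")]
for f in F: a.append(cv2.resize(f['image'][110:310,140:400,::-1],(390,300)))
cv2.imwrite(f"pics/{sys.argv[1]}.png",np.hstack(a))
P=np.vstack([cloud(f,np.ones((384,512),bool)) for f in F])
Q=P[(np.hypot(P[:,0]-524,P[:,1]+242)<85)];print('rim/floor',np.percentile(Q[:,2],[5,50,95]))
B=Q[(Q[:,2]>12)&(Q[:,2]<86)];print('low z',np.percentile(B[:,2],[1,5,99]))
t=optics.cut_out(F[0],'drip_tray');t and print('tray',np.percentile(cloud(F[0],t[0]['region']),[1,99],axis=0).mean(0))
b=optics.cut_out(F[0],'oil_bottle');b and print('bottle',b[0]['conf'],np.percentile(cloud(F[0],b[0]['region']),[2,50,98],axis=0))
E
python3 s.py s2
```

```text
[ 523.1 -242.   141.4] 36.505770329385996 8.05
rim/floor [ -3.8 372.3 582.7]
low z [13.3 61.9 85.6]
tray [ 523.7 -242.6    3.7]
bottle 0.59 [[ 497.8 -263.7   66.5]
 [ 503.6 -244.   124.7]
 [ 530.6 -217.7  177.2]]
```

View pics/s2.png

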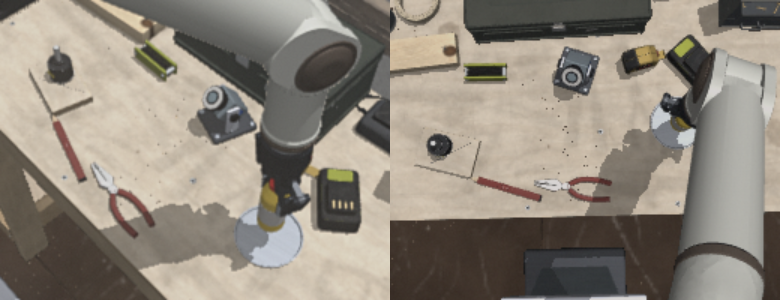

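The bottle is held upright over the tray, with its foot in the scene view at about (270,230) over the tray centre (268,238).

Request:
apply_moves([
  [0,0,0.7,0,0,0,20],
  [0,0,1.3,0,0,0,20],
  [0,0,1.6,0,0,0,20],
  [0,0,1.75,0,0,0,20],
  [0,0,1.86,0,0,0,20],
  [0,0,1.86,0,0,0,20],
  [0,0,1.86,0,0,0,20],
])

```text
t: 8.95
eef_pos: [523.7, -241.7, 85.3]
tcp_rot: [[-0.925, 0.38, 0.001], [0.38, 0.925, -0.0], [-0.001, 0.0, -1.0]]
ft_force: [-0.0, 0.1, -1.0]
gripper_width: 0.52
grip_force: 36.5
```

Request:
apply_moves([
  [0,0,0.05,0,0,0,20],
  [0,0,0.05,0,0,0,55],
  [0,0,0.05,0,0,0,62],
  [0,0,0.05,0,0,0,75],
  [0,0,0.05,0,0,0,100],
  [0,0,0.05,0,0,0,100],
  [0,0,0.05,0,0,0,100],
  [0,0,0.05,0,0,0,100],
])

```text
t: 9.75
eef_pos: [523.1, -241.6, 83.1]
tcp_rot: [[-0.925, 0.38, -0.0], [0.38, 0.925, 0.0], [0.0, 0.0, -1.0]]
ft_force: [-0.1, 0.2, -0.2]
gripper_width: 1.002
grip_force: 0.0
```

Request:
apply_moves([
  [0,0,-0.7,0,0,0,100],
  [0,0,-1.7,0,0,0,100],
  [0,0,-3,0,0,0,100],
  [0,0,-4.5,0,0,0,100],
  [0,0,-5.5,0,0,0,100],
  [0,0,-5.5,0,0,0,100],
])

```text
t: 10.35
eef_pos: [526.1, -242.9, 253.7]
tcp_rot: [[-0.925, 0.38, 0.009], [0.38, 0.925, -0.004], [-0.01, -0.0, -1.0]]
ft_force: [1.5, -0.3, -0.7]
gripper_width: 1.0
grip_force: 0.0
```

```bash
python3 w.py w4 oil_bottle drip_tray
python3 - <<'E'
from h import *
np.set_printoptions(precision=1,suppress=True)
o=get_obs();print(o['eef_pos'],o['joint_pos'],o['t'])
W=np.load('w4.npy',allow_pickle=True).item()
P=cloud(W,np.ones((384,512),bool));N=P[np.hypot(P[:,0]-524,P[:,1]+242)<40]
from scipy.optimize import least_squares
for a,b in((10,45),(45,80)):
    Q=N[(N[:,2]>a)&(N[:,2]<b)]
    r=least_squares(lambda c:np.hypot(Q[:,0]-c[0],Q[:,1]-c[1])-23,[524,-242],loss='soft_l1');print('body',len(Q),r.x)
Q=N[(N[:,2]>110)&(N[:,2]<140)];print('top',np.median(Q,0),Q.max(0))
E
```

```text
[ 457.5 -215.7  375.7] [0.4 0.9 0. ] [ 0.3 -0.1 -1. ]
oil_bottle {'xy': [252.0, 164.3], 'conf': 0.95} (0.77, [233.2, 146.9, 45.7, 52.5])
drip_tray {'xy': [255.8, 165.3], 'conf': 0.82} (0.59, [213.8, 122.1, 86.3, 87.0])
[ 522.1 -241.1  246.5] [ 0.4  0.3 -0.   1.8  0.   1.   1.6] 10.6
body 91 [ 522.4 -241.6]
body 173 [ 522.3 -241.6]
top [ 519.9 -240.8  121.4] [ 534.9 -228.9  133.4]
```

The bottle stands upright at (522.4, -241.6), about 2 mm from the tray centre. Next, the saw.

Request:
apply_moves([
  [3.9,7.85,0,0,0,0,100],
  [3.9,7.85,0,0,0,0,100],
  [3.9,7.85,0,0,0,0,100],
  [3.9,7.85,0,0,0,0,100],
  [3.9,7.85,0,0,0,0,100],
  [3.9,7.85,0,0,0,0,100],
  [3.9,7.85,0,0,0,0,100],
])

```text
t: 11.3
eef_pos: [503.4, 23.7, 247.1]
tcp_rot: [[-0.927, 0.375, -0.002], [0.375, 0.927, 0.001], [0.002, -0.0, -1.0]]
ft_force: [0.6, -0.9, 0.8]
gripper_width: 0.995
grip_force: 0.0
```

Request:
apply_moves([
  [3.9,7.85,0,0,0,0,100],
  [3.9,7.85,0,0,0,0,100],
  [3.9,7.85,0.5,0,0,0,100],
  [3.9,7.85,0.8,0,0,0,100],
  [3.9,7.85,0.8,0,0,0,100],
  [3.9,7.85,0.8,0,0,0,100],
  [3.9,7.85,0.8,0,0,0,100],
])

```text
t: 12.0
eef_pos: [485.1, 284.0, 222.6]
tcp_rot: [[-0.926, 0.377, -0.003], [0.377, 0.926, -0.0], [0.002, -0.001, -1.0]]
ft_force: [0.1, -0.9, -0.1]
gripper_width: 1.0
grip_force: 0.0
```

```bash
python3 w.py w5 hole_saw shank_tip
python3 - <<'E'
from h import *
np.set_printoptions(precision=2,suppress=True)
o=get_obs();print(o['eef_pos'],o['joint_pos'],o['t'])
W=np.load('w5.npy',allow_pickle=True).item()
P=cloud(W,np.ones((384,512),bool));N=P[np.hypot(P[:,0]-485,P[:,1]-284)<40]
Q=N[(N[:,2]>70)&(N[:,2]<106)];print('shank',len(Q),np.median(Q,0),Q.max(0))
t=Q[Q[:,2]>97];print('top',t.mean(0),cv2.minAreaRect(t[:,:2].astype(np.float32)))
t=N[(N[:,2]>54)&(N[:,2]<64)];print('cup',np.median(t[:,2]),cv2.minEnclosingCircle(t[:,:2].astype(np.float32)))
K,R,tt=cam(W);u=K@(R@np.array([485,284,98])+tt);u=(u[:2]/u[2]).astype(int);print(u)
cv2.imwrite('pics/saw5.png',cv2.resize(W['image'][u[1]-40:u[1]+40,u[0]-50:u[0]+50,::-1],(700,560),interpolation=cv2.INTER_CUBIC))
E
```

```text
[417.9 310.6 345.4] [ 0.4  0.9 -0. ] [ 0.3 -0.1 -1. ]
hole_saw {'xy': [257.0, 176.6], 'conf': 0.56} (0.71, [236.2, 156.4, 42.0, 50.5])
shank_tip {'xy': [253.0, 198.0], 'conf': 0.9} (0.73, [231.5, 155.6, 47.9, 53.0])
[486.83 280.13 224.13] [-0.31  0.36 -0.33  1.81  0.14  1.    0.49] 12.25
shank 193 [483.34 284.83  97.86] [490.91 290.23 100.  ]
top [485.49 284.02  98.55] ((485.8014221191406, 284.06036376953125), (10.400491714477539, 12.008374214172363), 67.58895874023438)
cup 58.164999688200425 ((485.3451232910156, 284.25640869140625), 23.758544921875)
[255 195]
```

View pics/saw5.png

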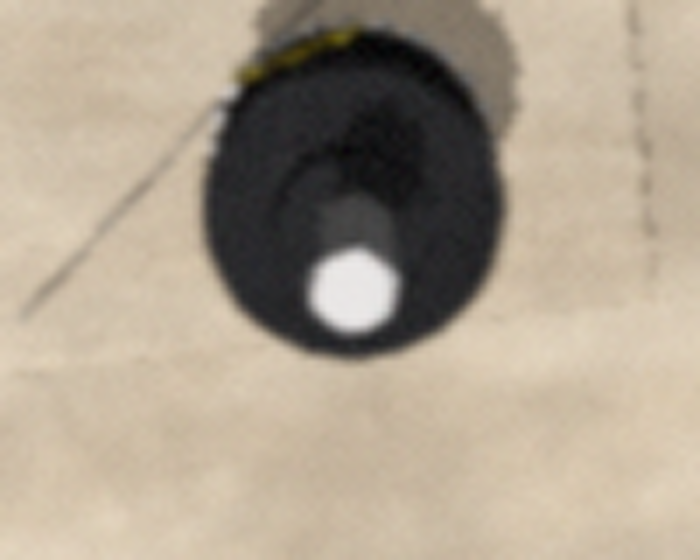

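The shank top is at crop (353,290), and the yellow label sits at the upper left (300,55). I'll use the label's bearing about the axis, and the hexagon, to get the saw's yaw.

Run:
```python
from h import *
np.set_printoptions(precision=1,suppress=True)
for n in('w1','w5'):
    W=np.load(n+'.npy',allow_pickle=True).item()
    h=cv2.cvtColor(W['image'],cv2.COLOR_RGB2HSV); m=(h[...,0]>18)&(h[...,0]<34)&(h[...,1]>140)&(h[...,2]>50)
    P=cloud(W,m);P=P[(np.hypot(P[:,0]-485.4,P[:,1]-284.1)<30)&(P[:,2]>22)];a=np.degrees(np.arctan2(P[:,1]-284.1,P[:,0]-485.4))%360
    print(n,len(P),P.mean(0),np.percentile(a,[2,50,98]))
    g=W['image'].min(2)>150; K,R,t=cam(W); u=K@(R@np.array([485.4,284,99.5])+t);u=u[:2]/u[2]
    B=cv2.resize(W['image'].min(2),None,fx=8,fy=8,interpolation=cv2.INTER_CUBIC);x,y=(u*8).astype(int);B=B[y-70:y+70,x-70:x+70]>120
    nl,lab,st,ce=cv2.connectedComponentsWithStats(B.astype(np.uint8));k=lab[70,70] or 1
    c=max(cv2.findContours((lab==k).astype(np.uint8),0,1)[0],key=cv2.contourArea)[:,0]
    q=np.array([onz(W,((px+x-70)/8,(py+y-70)/8),100)[:2] for px,py in c]); ctr=np.array(cv2.minEnclosingCircle(q.astype(np.float32))[0])
    th=np.radians(np.arange(0,180,5)); w=[np.ptp(q@[np.cos(s),np.sin(s)]) for s in th]
    F=sum(np.array(w)*np.exp(6j*th)); print('  ctr',ctr,'width',min(w),max(w),'corner dirs',np.degrees(np.angle(F))/6%60,abs(F)/len(th))
```

```text
w1 49 [461.6 283.1  38.8] [160.6 182.8 204.1]
  ctr [489.7 282.5] width 16.31761282464163 21.379060653953786 corner dirs 18.13387652992849 0.04802260133351289
w5 24 [463.  283.5  69. ] [159.7 183.2 203.8]
  ctr [485.6 284.1] width 11.601586231807232 12.303524221061195 corner dirs 29.27841445786768 0.10628729011292413
```

Request:
apply_moves([
  [0,0,0.5,0,0,-1.6,100],
  [0,0,1,0,0,-3.2,100],
  [0,0,1.5,0,0,-4.6,100],
  [0,0,2,0,0,-4.6,70],
  [0,0,2,0,0,-4.6,70],
  [0,0,2,0,0,-4.6,70],
])

```text
t: 12.85
eef_pos: [485.9, 282.2, 164.2]
tcp_rot: [[-1.0, -0.008, -0.0], [-0.008, 1.0, -0.0], [0.0, -0.0, -1.0]]
ft_force: [0.1, 0.5, 0.1]
gripper_width: 0.703
grip_force: 0.0
```

Request:
apply_moves([
  [0.01,0.06,1,0,0,0,70],
  [0.01,0.06,1.9,0,0,0,70],
  [0.01,0.06,2.4,0,0,0,70],
  [0.01,0.06,2.6,0,0,0,70],
  [0.01,0.06,2.6,0,0,0,70],
  [0.01,0.06,2.6,0,0,0,30],
  [0.01,0.06,2.6,0,0,0,10],
  [0.01,0.06,2.6,0,0,0,5],
], force=60)

```text
t: 13.65
eef_pos: [486.0, 285.2, 87.2]
tcp_rot: [[-1.0, -0.012, 0.002], [-0.012, 1.0, 0.001], [-0.002, 0.001, -1.0]]
ft_force: [0.2, 0.6, -0.2]
gripper_width: 0.194
grip_force: 0.0
```

Request:
apply_moves([
  [0,0,0,0,0,0,0],
  [0,0,0,0,0,0,0],
  [0,0,0,0,0,0,0],
  [0,0,0,0,0,0,0],
  [0,0,0,0,0,0,0],
], force=80)

```text
t: 14.15
eef_pos: [485.9, 285.1, 87.1]
tcp_rot: [[-1.0, -0.011, 0.001], [-0.011, 1.0, 0.001], [-0.001, 0.001, -1.0]]
ft_force: [-1.7, -1.5, 6.4]
gripper_width: 0.111
grip_force: 78.2
```

Request:
apply_moves([
  [0,0,-0.3,0,0,0,0],
  [0,0,-1,0,0,0,0],
  [0,0,-2,0,0,0,0],
  [0,0,-3,0,0,0,0],
  [0,0,-4,0,0,0,0],
  [0,0,-5,0,0,0,0],
  [0,0,-5,0,0,0,0],
])

```text
t: 14.85
eef_pos: [487.4, 286.4, 241.0]
tcp_rot: [[-1.0, -0.012, 0.007], [-0.012, 1.0, 0.004], [-0.007, 0.004, -1.0]]
ft_force: [0.4, 0.4, -1.3]
gripper_width: 0.114
grip_force: 78.1
```

Request:
apply_moves([
  [0.04,-1.0,-0.2,0.3,-0.9,0,0],
  [0.08,-2.2,-0.4,0.7,-1.9,0,0],
  [0.12,-3.4,-0.6,1.1,-2.9,0,0],
  [0.16,-4.6,-0.8,1.5,-4,0,0],
  [0.2,-5.8,-1,1.9,-5.1,0,0],
  [0.25,-7,-1.1,2.3,-6.2,0,0],
  [0.29,-7.8,-1.1,2.6,-7.1,0,0],
  [0.29,-8.15,-1.1,2.78,-7.5,0,0],
])

```text
t: 15.65
eef_pos: [476.6, 37.2, 267.3]
tcp_rot: [[-0.794, 0.067, 0.604], [-0.086, 0.972, -0.22], [-0.602, -0.226, -0.766]]
ft_force: [-0.7, -0.9, -1.4]
gripper_width: 0.11
grip_force: 78.2
```

Request:
apply_moves([
  [0,0,0,0,0,0,0],
  [0,0,0,0,0,0,0],
])

```text
t: 15.85
eef_pos: [479.2, 40.5, 268.8]
tcp_rot: [[-0.794, 0.064, 0.604], [-0.085, 0.973, -0.216], [-0.601, -0.223, -0.767]]
ft_force: [-0.2, -0.4, -1.2]
gripper_width: 0.11
grip_force: 78.2
```

```bash
python3 w.py w6 hole_saw lens
python3 - <<'E'
from h import *
np.set_printoptions(precision=3,suppress=True)
o=get_obs();p=np.array(o['eef_pos']);R=np.array(o['tcp_rot']);print(p,R,o['joint_pos'],o['t'])
n=np.array([-.605,.217,.766]);L=np.array([618.4,-9,94.5]);print('angle',np.degrees(np.arccos(-R[:,2]@n)));g=L+169*n
print('tool shift units',R.T@(g-p)/30, 'rotvec units',R.T@np.cross(R[:,2],-n)*180/np.pi/5)
a=[]
F=[optics.grab_frame(s) for s in("scene","top")]
for f in F: a.append(cv2.resize(f['image'][130:270,180:360,::-1],(390,300)))
cv2.imwrite("pics/s6.png",np.hstack(a))
for f in F:
    c=optics.cut_out(f,'hole_saw');c and print(c[0]['conf'],c[0]['box'],np.percentile(cloud(f,c[0]['region']),[3,50,97],axis=0))
E
```

```text
[346.3  60.6 319.6] [ 0.1  1.  -0.2] [ 0.8 -0.2 -0.6]
hole_saw {'xy': [255.3, 216.2], 'conf': 0.81} (0.87, [216.3, 179.3, 77.1, 111.7])
lens None (0.97, [235.5, 146.0, 43.0, 40.5])
[480.015  40.992 269.399] [[-0.793  0.064  0.605]
 [-0.086  0.973 -0.215]
 [-0.603 -0.223 -0.766]] [-0.152 -0.092 -0.314  2.407  1.025  0.543  0.28 ] 16.1
angle 0.6601341054484141
tool shift units [-0.005 -0.017  1.986] rotvec units [0.019 0.002 0.   ]
0.53 [241.6, 180.2, 18.8, 22.4] [[484.457   6.168 220.849]
 [510.623  27.215 251.521]
 [535.343  52.299 265.439]]
```

View pics/s6.png

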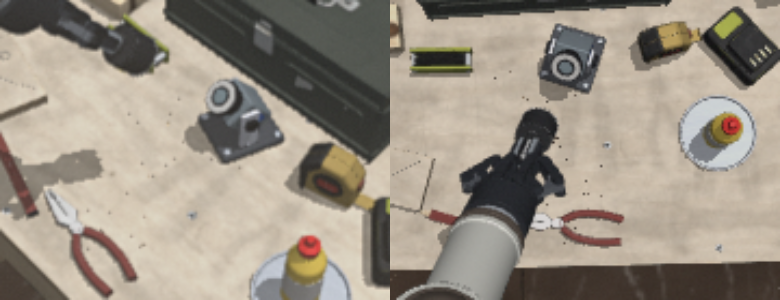

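The top view shows the saw in line with the camera and the bottle upright in the tray. Now I'll advance along the line of sight.

Request:
apply_moves([
  [0,0,0.6,0,0,0,0],
  [0,-0.01,1.2,0,0,0,0],
  [0,-0.01,1.7,0,0,0,0],
  [0,-0.01,1.97,0,0,0,0],
  [0,-0.01,1.97,0,0,0,0],
  [0,-0.01,1.97,0,0,0,0],
  [0,-0.01,1.97,0,0,0,0],
])

```text
t: 17.0
eef_pos: [515.2, 27.4, 224.4]
tcp_rot: [[-0.793, 0.065, 0.606], [-0.086, 0.973, -0.216], [-0.603, -0.223, -0.766]]
ft_force: [-0.1, 0.5, -1.2]
gripper_width: 0.111
grip_force: 78.2
```

```bash
python3 w.py w7 hole_saw lens
python3 - <<'E'
from h import *
from scipy.optimize import least_squares
np.set_printoptions(precision=3,suppress=True)
o=get_obs();p=np.array(o['eef_pos']);R=np.array(o['tcp_rot']);print(p,o['grip_force'],o['joint_velocities'],o['t'])
n=np.array([-.605,.217,.766]);L=np.array([618.4,-9,94.5])
print('angle',np.degrees(np.arccos(-R[:,2]@n)),'tool-based rim',p+69*R[:,2],'focus',L+100*n)
W=np.load('w7.npy',allow_pickle=True).item();T=optics.grab_frame('top');S=optics.grab_frame('scene')
Q=np.vstack([cloud(f,np.ones((384,512),bool)) for f in(W,T,S)])
q=(Q-p)@R; cyl=q[(q[:,2]>31)&(q[:,2]<67)&(np.hypot(q[:,0],q[:,1])<34)]
def f(v): # axis: offset a+b*z in tool frame
    return np.hypot(cyl[:,0]-v[0]-v[2]*(cyl[:,2]-69),cyl[:,1]-v[1]-v[3]*(cyl[:,2]-69))-24
r=least_squares(f,[0,0,0,0],loss='soft_l1');print('cyl',len(cyl),r.x,np.std(f(r.x)),'zmax',np.percentile(q[(np.hypot(q[:,0],q[:,1])<28)&(q[:,2]<90)][:,2],[99]))
rim=p+R@np.array([r.x[0],r.x[1],69]);print('rim',rim,'err',np.linalg.norm(rim-L-100*n))
ax=R@np.array([r.x[2],r.x[3],1]);print('axis ang',np.degrees(np.arccos(-ax@n/np.linalg.norm(ax))))
cv2.imwrite('pics/w7b.png',np.hstack([cv2.resize(W['image'][...,::-1],(400,300)),cv2.resize(S['image'][130:270,180:360,::-1],(390,300))]))
E
```

```text
[382.2  47.5 274.9] [ 0.1  1.  -0.2] [ 0.8 -0.2 -0.6]
hole_saw {'xy': [255.1, 214.7], 'conf': 0.94} (0.74, [219.7, 181.9, 73.5, 105.7])
lens {'xy': [253.4, 183.7], 'conf': 0.82} (0.85, [229.6, 149.0, 51.9, 46.8])
[515.257  27.287 224.409] 78.23094606399536 [ 0.     0.004 -0.     0.002  0.001 -0.    -0.001] 17.25
angle 0.6572841359289213 tool-based rim [557.058  12.378 171.575] focus [557.9  12.7 171.1]
cyl 1385 [ 1.65  -0.192  0.017 -0.008] 0.9385709769253732 zmax [63.684]
rim [555.738  12.05  170.623] err 2.307583247039831
axis ang 1.1835508134390371
```

View pics/w7b.png

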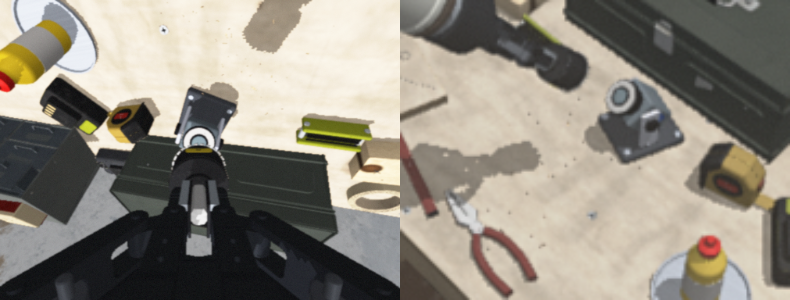

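The saw is in line with the lens, about 2 mm off position and 1° off in angle, and holding still. The bottle is upright in the tray. I'm handing in.

```bash
python3 -c "
from cell import manip
print(manip.finish_job())"
```

```text
the job is handed in; nothing more can be done
None
```

I handed the job in at about 17 s: the bottle stands upright in the drip tray about 2 mm from its centre, and the hole saw is held still facing the lens, about 2 mm from the focus point and 1° off the line of sight by my measurements (no verdict was returned).

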